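# Slide the tally card home under the holder's sprung arm

## Robot

A 7-joint arm with a two-finger parallel gripper is mounted at the origin on a cart in front of the work surface, level with it; the furniture and walls round the work are solid. World frame = base frame: x ahead of the robot, y to its left, z up, the work surface at z = 0. Lengths are in mm, angles in rad, forces in N, time in s.
With the tool pointing down it reaches from about 400 to 875 mm from the base axis. Payload 4.4 kg.
Tool frame: the origin (TCP) lies on the centre line of the jaws, within the pads' length; the fingertips stand 11 mm ahead of it and the grasp point (between the pads) lies 8 mm behind it (ctrl.tips_ahead is the distance from the TCP to the fingertips, in mm); z points along the fingers, y is the line along which they close (so a half turn about z gives the same grasp; the last joint's range is limited). The gripper opens to 85 mm and grips with 20 to 120 N. Pads are 22 mm wide; open, the fingers measure 114 mm over their backs; the gripper's body (76 mm by 85 mm) begins 54 mm behind the grasp point. The pads swing forward as they close: fully open they stand 13 mm farther back than shut.
Start: joints at [-1.306, 0.628, 0.038, 1.517, -0.027, 0.996, -0.02], TCP at [211.097, 614.781, 242.313] pointing down, gripper open.
Joint ranges: [-3.06, 3.06], [-0.37, 2.12], [-1.25, 1.32], [0.18, 2.47], [-1.1, 4.24], [0.23, 1.98], [-2.94, 2.94]. Speed limits (rad/s): [2.57, 2.57, 3.14, 3.14, 3.14, 3.14, 3.14].

## Interface

Orientations are given as [roll, pitch, yaw] about the fixed x, y, z axes, in that order (R = Rz(yaw) Ry(pitch) Rx(roll)).
In Python, from cell import ctrl, eyes, job gives the robot as it stands. The module is installed in compiled form; this text tells all that it offers.
- The arm moves only by the tool carry_out, never from a script. Its argument "moves" is a list of rows, each an object of numbers: "tx", "ty", "tz": the shift along the tool's x, y, z as a fraction of full scale; "twist": the turn about the tool's z as a fraction of full scale; "fingers": the opening, from 0 (shut) to 1 (fully open). In form: [{"tx": .., "ty": .., "tz": .., "twist": .., "fingers": ..}, ...]. A call has 1 to 12 rows; each row shifts and turns the commanded pose from where the row before left it, along the tool's axes as they then stand; what a row does not reach is not made up. Full scale, the value 1, is 0.3 m for a shift and pi rad for a turn. A row lasts 1/8 s, in which the tool goes at most 62.5 mm and 10.7 degrees, less where a joint would pass 70% of its speed; a pose out of reach is approached as far as the arm can. A call with a number of a shift or a turn outside -1 to 1 is refused whole. A call with a gripper value outside its range is refused whole. The fingers move at their own pace and stop on an object; the grip force is fixed at half the most. Time passes only in rows, so rows that do not move let the fingers close. It gives the time, the measured TCP pose, the force, the opening and the grip force at its end, in the units of the state.
- ctrl.read_state(): the state, without advancing time (a new reading comes with each control period).
- eyes.get_image(name): name is "side" or "top"; returns a dict with "color" (384x512x3 uint8, blue, green, red), "fovy" (degrees; the focal length in pixels is half the picture's height over the tangent of half this angle, whatever the lens; pixels are square), "cx", "cy" (the principal point, pixels), "world_from_camera" (4x4, takes a point from camera to world coordinates). Camera axes: x right, y up, looking along -z (the intrinsics and any distortion apply to the point x, -y, -z); pixel columns grow to the right and rows downward; lengths in mm; the calibration is good to about 2 mm. A picture is of the moment at which its call begins. There is no depth.
- job.finish_job(): hands the job in; it is judged then, once.
The state is a dict: "clock": time; "qpos": joint angles; "qd": joint speeds; "tau": joint torques, N m; "eef_pos": TCP position; "tool_rot": TCP orientation; "force": force on the tool from outside, world axes, zero at the start; "torque": the same for the moment, N m; "width": finger opening in mm; "gripper_force": force on a finger pad.
Only numpy, scipy, OpenCV 4.12 (cv2) and the standard library are available. Lean on these libraries where they do the work, as an engineer would, in place of code of your own. Each camera call takes 0.05 s, during which the arm holds its last target. There are 200 camera calls.

## Task

The prize-draw tally card has been left loose on the packing table. Press on its top with the fingertips, firmly enough to carry it along but without leaning on it, and slide it flat along the table into the low grey metal card holder: between the side rails, under the sprung arm and fully home, square against the rear stop. Do not lift or tip the card, leave it held there under the arm, and leave the other things on the table alone.

Things in the scene. Friction and masses are not known exactly. Their poses are not given: they have to be found in the camera images.
- tally_card: Stiff smooth greyboard card, 170 (x) by 120 (y) by 3 mm, about 100 g, flat on the table left of the holder, its length within 35 degrees of the way in. A matt white ruled sheet, 92 by 108 mm, pasted on its middle grips fingertips (friction about 1; bare board about 0.25). Origin: centre of its underside, z up. Either end may go in first. Some 10 to 30 N of press carries it; do not lean on it with 60 N.
- card_holder: Low grey metal card holder, fixed. +x is the way in, the open mouth at -x. Origin: at table level under the middle of the home card, so a card that is home has its origin at 0, 0, z = 2 mm in this frame, x axes parallel (either way round). Bed 2 mm thick, x = -45 to 112 mm, with a bevelled front edge rising from the table over x = -58 to -45 mm.
- holder_mouth (a point): Middle of the bed's front edge (x = -45 mm in the holder's frame, on the bed). From here inwards two side rails, 10 mm high, run 125 mm apart inside (card 120 mm). Outwards, to x = -83 mm, they flare at 24 degrees to a mouth 159 mm wide. The home card juts 40 mm out past this edge; pressing on the jutting part tips it.
- holder_stop (a point): Middle of the foot of the rear stop, an upright across the holder, 14 mm high above the table, its face at x = 85 mm in the holder's frame: the card's leading edge touches it when home. Behind it stand the arm's two hinge cheeks, x = 96 to 112 mm, 30 mm high.
- press_edge (a point): Underside middle of the sprung arm's pressing bar, 80 mm wide: in the holder's frame at x = 54 mm, 0.5 mm above the empty bed. From it a lip rises towards the mouth at 23 degrees, to x = 31 mm, 10 mm above the bed; a card pushed in with some 4 N lifts the arm by itself. The arm needs no handling; its top is 27 mm above the table.
- hold_arm (a joint): Hinge of the sprung arm, rad: 0 at rest on the empty bed, about 0.05 when it lies on the card, growing as it rises (to 0.9). A torsion spring closes it, with about 3 N on the card.
- marker_1: Black marker, 130 mm long, lying behind the card. A bystander: leave it alone. Origin: centre of its underside.
- date_stamp: Wooden hand stamp, 70 mm high, on the mat behind the work. A bystander: leave it alone. Origin: centre of its underside.
- stapler: Desk stapler, 125 mm long and 51 mm high, at the right. A bystander: leave it alone. Origin: centre of its underside.
- fish_tin: Food tin, 76 mm across and 58 mm high, at the back left. A bystander: leave it alone. Origin: centre of its underside.
- milk_mini: Small drink carton with a straw, 195 mm high, at the left. A bystander: leave it alone. Origin: centre of its underside.
- spice_jar: Spice jar with a dark lid, 96 mm high, at the left. A bystander: leave it alone. Origin: centre of its underside.

How it is judged (in metres and radians):
On the way:
1. the card is slid by fingertips that press on its top: a steady 2 to 60 N on it, with the point between the fingertips over the card, and the card more than 40 mm from where it lay (contact force between the fingers and tally_card between 2 and 60 N and x of the grasp point in the frame of tally_card between -0.085 and 0.085 m and y of the grasp point in the frame of tally_card between -0.06 and 0.06 m and distance of tally_card from where it was at the start of the episode above 0.04 m), for 0.2 s.
At the end, for the whole second after the job is handed in: The card lies flat in the holder at rest, within 4 mm of touching home along the way in and 6 mm sideways, square to within 0.05 rad, flat to within 0.03 rad, with the sprung arm resting on it (x of tally_card in the frame of card_holder between -0.004 and 0.004 m and y of tally_card in the frame of card_holder between -0.006 and 0.006 m and angle between the x axis of tally_card and the x axis of card_holder, either way round below 0.05 rad and angle between tally_card's own z axis and vertical below 0.03 rad and height (world z) of tally_card below 0.005 m and value of joint hold_arm above 0.025 rad and contact force between card_holder and tally_card above 0.5 N and linear speed of tally_card below 0.01 m/s).
It fails at once if the card is lifted or tipped: its centre rises more than 15 mm or it tilts more than 0.2 rad (height (world z) of tally_card above 0.015 m or angle between tally_card's own z axis and vertical above 0.2 rad).
It fails at once if a bystander is moved by more than 40 mm (distance of any of marker_1, date_stamp, stapler, fish_tin, milk_mini, spice_jar from where it was at the start of the episode above 0.04 m).
It also fails if it takes over 48 s, if anything falls off the work surface, if the arm or the gripper's body presses on something with over 40 N, if the wrist force passes 120 N, or if a joint passes its speed limit or range.

## Working session

There is one attempt and no reset: what is moved stays moved. The work goes in short steps, Python scripts to look and compute and a tool call to move; the robot and the scene stay as the last step left them, time stands still between calls to the robot, and variables do not carry over. Pictures are saved under pics/ and viewed, at most 10 in all, crops included, and the job is handed in when it is done.

Besides the shell and the picture viewer there is one more tool, called after "Request:" by a JSON object that holds its "fn" and its "kwargs", one argument or row to a line. carry_out: Moves the arm, as the interface text tells. Its arguments: {"type":"object","properties":{"moves":{"type":"array","items":{"type":"object","properties":{"tx":{"type":"number","minimum":-1,"maximum":1},"ty":{"type":"number","minimum":-1,"maximum":1},"tz":{"type":"number","minimum":-1,"maximum":1},"twist":{"type":"number","minimum":-1,"maximum":1},"fingers":{"type":"number"}}}}},"required":["moves"]}

```bash
mkdir -p pics; cat > h.py <<'E'
import numpy as np, cv2
from cell import ctrl, eyes, job
def cam(n):
    d=eyes.get_image(n); return d
def K(d):
    h,w=d["color"].shape[:2]; f=h/2/np.tan(np.radians(d["fovy"])/2); return f,d["cx"],d["cy"]
def p2w(d,u,v,z=0):
    f,cx,cy=K(d); T=np.array(d["world_from_camera"])
    r=T[:3,:3]@np.array([(u-cx)/f,-(v-cy)/f,-1]); o=T[:3,3]
    return (o+r*(z-o[2])/r[2])
def w2p(d,p):
    f,cx,cy=K(d); T=np.array(d["world_from_camera"]); c=T[:3,:3].T@(np.array(p,float)-T[:3,3])
    return cx+f*c[0]/-c[2], cy-f*c[1]/-c[2]
E
python3 - <<'E'
from h import *
for n in("top","side"):
    d=cam(n); print({k:(np.round(v,3).tolist() if k!="color" else v.shape) for k,v in d.items()})
    np.save(n+".npy",d,allow_pickle=True)
    cv2.imwrite(f"pics/{n}0.png",cv2.resize(d["color"],(800,600),interpolation=cv2.INTER_CUBIC))
s=ctrl.read_state(); print(s, ctrl.tips_ahead)
E
```

```text
{'color': (384, 512, 3), 'fovy': 46.781, 'cx': 256.281, 'cy': 187.093, 'world_from_camera': [[-0.016, 0.995, -0.103, 474.529], [-1.0, -0.015, 0.012, 1.82], [0.01, 0.103, 0.995, 1334.215], [0.0, 0.0, 0.0, 1.0]]}
{'color': (384, 512, 3), 'fovy': 51.682, 'cx': 257.072, 'cy': 191.516, 'world_from_camera': [[-0.925, 0.168, -0.34, 101.535], [-0.379, -0.369, 0.849, 1319.949], [0.017, 0.914, 0.405, 680.146], [0.0, 0.0, 0.0, 1.0]]}
{'clock': 0.1, 'qpos': array([-1.30580828,  0.62925399,  0.03843287,  1.51823248, -0.02698704,
        0.99630574, -0.0200008 ]), 'qd': array([ 6.86276866e-05, -2.61628912e-03, -4.97151875e-04, -2.94269354e-03,
        1.22279259e-03,  1.44195785e-04,  3.59365628e-04]), 'tau': array([ 2.52197562e-03, -5.64542735e+01,  1.23015281e+00, -1.93973798e+01,
        1.11891754e-02,  5.42186288e-03,  2.03393245e-05]), 'eef_pos': array([210.90926658, 614.27685393, 241.49194753]), 'tool_rot': array([-3.13991082e+00,  2.00724338e-05,  2.81082130e+00]), 'force': array([0.72008724, 0.289849  , 0.72668831]), 'torque': array([-0.01284893, -0.01901284, -0.0114799 ]), 'gripper_force': 0.0, 'width': 85.65820002543309} 11.0
```

View pics/top0.png

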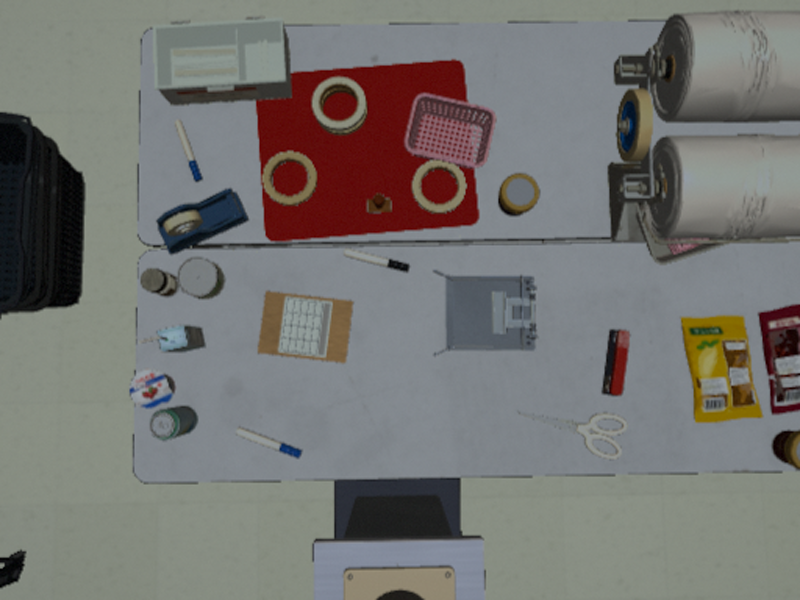

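View pics/side0.png

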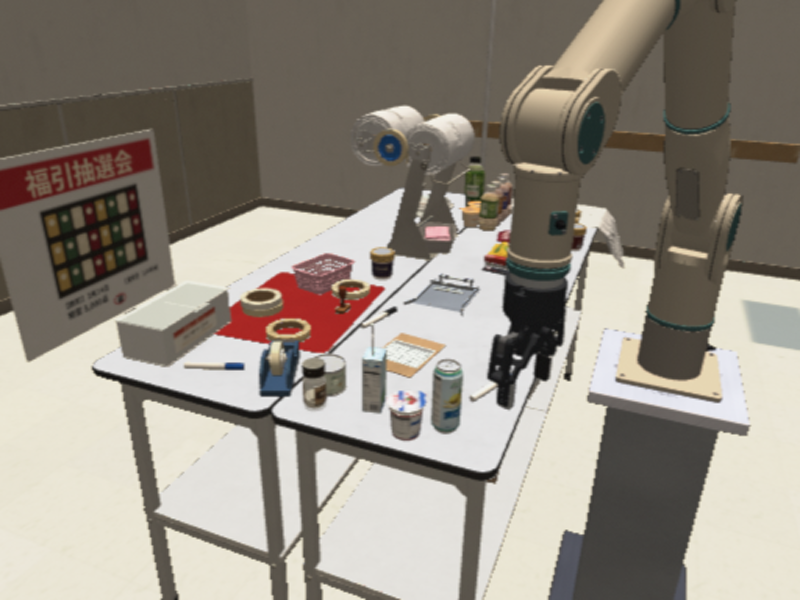

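The top view (800 px scale) shows the card around (305,327) and the holder around (490,313), with its mouth facing left. The marker is at (377,260), above the gap between them. The side view shows the gripper off to the left front, clear of the work. I'll zoom in to measure.

```bash
python3 - <<'E'
from h import *
d=np.load("top.npy",allow_pickle=True).item(); im=d["color"]
c=im[165:240,160:355]; cv2.imwrite("pics/crop0.png",cv2.resize(c,None,fx=4.1,fy=4.1,interpolation=cv2.INTER_CUBIC))
# card: brown + sheet
hsv=cv2.cvtColor(im,cv2.COLOR_BGR2HSV); m=((hsv[...,0]>8)&(hsv[...,0]<25)&(hsv[...,1]>70)).astype(np.uint8)
m[:, :155]=0;m[:,240:]=0;m[:180]=0;m[245:]=0
pts=cv2.findNonZero(m); r=cv2.minAreaRect(pts); print(r)
w=np.array([p2w(d,u,v,3)[:2] for u,v in pts[:,0,:]],np.float32); r=cv2.minAreaRect(w);print(r, cv2.boxPoints(r))
E
```

```text
((194.89743041992188, 208.76161193847656), (56.48211669921875, 39.317604064941406), 6.788974285125732)
((550.3406982421875, 170.43716430664062), (168.54855346679688, 117.62876892089844), 82.51255798339844) [[481.0461   94.54549]
 [597.67194  79.21742]
 [619.63525 246.32884]
 [503.00946 261.65692]]
```

View pics/crop0.png

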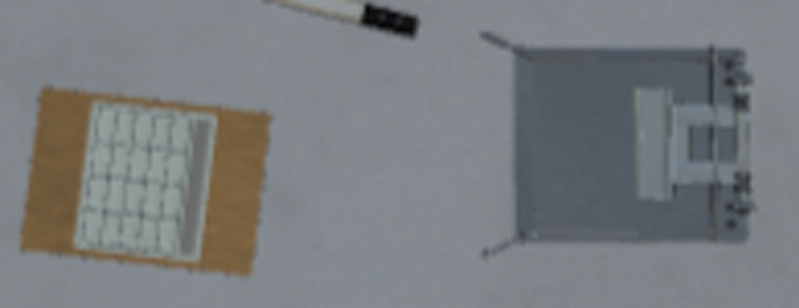

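```bash
python3 - <<'E'
from h import *
d=np.load("top.npy",allow_pickle=True).item(); g=cv2.GaussianBlur(cv2.cvtColor(d["color"],cv2.COLOR_BGR2GRAY).astype(float),(0,0),.7)
gx=np.gradient(g,axis=1); gy=np.gradient(g,axis=0)
def sub(a,i0):
    a=np.abs(a); k=int(a.argmax()); 
    if 0<k<len(a)-1: k+= .5*(a[k-1]-a[k+1])/(a[k-1]-2*a[k]+a[k+1])
    return i0+k
def rob(P,ax,z):
    W=np.array([p2w(d,u+.5,v+.5,z)[:2] for u,v in P]); t,s=(W[:,0],W[:,1]) if ax=='v' else (W[:,1],W[:,0])
    for _ in range(4):
        p=np.polyfit(t,s,1); r=s-np.polyval(p,t); k=np.abs(r)<=max(1.,1.5*np.median(abs(r))); t,s=t[k],s[k]
    return p,len(t),t.min(),t.max()
for nm,c0,z in(("front",285,0),("stop",333,14)):
    P=[(sub(gx[v,c0-4:c0+5],c0-4),v) for v in range(182,220)]; print(nm,rob(P,'v',z))
for nm,r0,z in(("back side",177,5),("front side",223,5)):
    P=[(u,sub(gy[r0-4:r0+5,u],r0-4)) for u in range(292,330)]; print(nm,rob(P,'h',z))
# gray profiles
print(g[200,278:292].round()); print(g[171:184,305].round(),g[216:230,305].round()); print(g[205,326:346].round())
E
```

```text
front (array([-1.52125961e-02, -9.26105357e+01]), 38, np.float64(514.0032773097254), np.float64(625.7585229732895))
stop (array([-7.51745527e-02, -2.02523929e+02]), 12, np.float64(553.0100622137801), np.float64(621.9886223947535))
back side (array([1.94745926e-02, 6.44992860e+02]), 38, np.float64(-235.86252397824106), np.float64(-123.92435280897934))
front side (array([9.47079846e-03, 5.00202174e+02]), 38, np.float64(-231.1604237502509), np.float64(-120.42442200303886))
[135. 135. 135. 135. 134. 133. 126. 108.  93.  90.  90.  91.  92.  92.]
[136. 136. 137. 136. 133. 117.  94.  87.  86.  87.  87.  87.  87.] [ 92.  91.  91.  91.  92.  96.  97. 103. 118. 129. 131. 131. 131. 132.]
[122. 120. 119. 119. 119. 120. 120. 116. 111. 114. 116. 116. 115. 114.
 115. 116. 120. 129. 132. 132.]
```

Request:
{"fn": "carry_out", "kwargs": {
  "moves": [
    {"twist": 0.0545,"fingers": 0.5},
    {"twist": 0.0545,"fingers": 0.5},
    {"twist": 0.0545,"fingers": 0.5},
    {"twist": 0.0545,"fingers": 0.5},
    {"twist": 0.0545,"fingers": 0.5},
    {"twist": 0.0545,"fingers": 0.5},
    {"twist": 0.0545,"fingers": 0.5},
    {"twist": 0.0545,"fingers": 0.5}
  ]
}}

```text
validation failed for argument at $.mo...
```

Request:
{"fn": "carry_out", "kwargs": {
  "moves": [
    {"tx": 0,"ty": 0,"tz": 0,"twist": 0.0545,"fingers": 0.5},
    {"tx": 0,"ty": 0,"tz": 0,"twist": 0.0545,"fingers": 0.5},
    {"tx": 0,"ty": 0,"tz": 0,"twist": 0.0545,"fingers": 0.5},
    {"tx": 0,"ty": 0,"tz": 0,"twist": 0.0545,"fingers": 0.5},
    {"tx": 0,"ty": 0,"tz": 0,"twist": 0.0545,"fingers": 0.5},
    {"tx": 0,"ty": 0,"tz": 0,"twist": 0.0545,"fingers": 0.5},
    {"tx": 0,"ty": 0,"tz": 0,"twist": 0.0545,"fingers": 0.5},
    {"tx": 0,"ty": 0,"tz": 0,"twist": 0.0545,"fingers": 0.5}
  ]
}}

```text
clock: 1.1
eef_pos: [210.8, 614.5, 241.8]
tool_rot: [-3.141, 0.001, 1.436]
force: [0.5, 0.3, -0.2]
width: 42.7
gripper_force: 0.0
```

Request:
{"fn": "carry_out", "kwargs": {
  "moves": [
    {"tx": -0.128,"ty": 0.1316,"tz": 0,"twist": 0,"fingers": 0.5},
    {"tx": -0.128,"ty": 0.1316,"tz": 0,"twist": 0,"fingers": 0.5},
    {"tx": -0.128,"ty": 0.1316,"tz": 0,"twist": 0,"fingers": 0.5},
    {"tx": -0.128,"ty": 0.1316,"tz": 0,"twist": 0,"fingers": 0.5},
    {"tx": -0.128,"ty": 0.1316,"tz": 0,"twist": 0,"fingers": 0.5},
    {"tx": -0.128,"ty": 0.1316,"tz": 0,"twist": 0,"fingers": 0.5},
    {"tx": -0.128,"ty": 0.1316,"tz": 0,"twist": 0,"fingers": 0.5},
    {"tx": -0.128,"ty": 0.1316,"tz": 0,"twist": 0,"fingers": 0.5},
    {"tx": -0.128,"ty": 0.1316,"tz": 0,"twist": 0,"fingers": 0.5},
    {"tx": -0.128,"ty": 0.1316,"tz": 0,"twist": 0,"fingers": 0.5},
    {"tx": 0,"ty": 0,"tz": 0,"twist": 0,"fingers": 0.5}
  ]
}}

```text
clock: 2.48
eef_pos: [555.6, 176.9, 242.3]
tool_rot: [3.139, 0.003, 1.432]
force: [-0.8, -0.0, -0.6]
width: 42.9
gripper_force: 0.0
```

Request:
{"fn": "carry_out", "kwargs": {
  "moves": [
    {"tx": 0,"ty": 0,"tz": 0.1725,"twist": 0,"fingers": 0.5},
    {"tx": 0,"ty": 0,"tz": 0.1725,"twist": 0,"fingers": 0.5},
    {"tx": 0,"ty": 0,"tz": 0.1725,"twist": 0,"fingers": 0.5},
    {"tx": 0,"ty": 0,"tz": 0.1725,"twist": 0,"fingers": 0.5},
    {"tx": 0,"ty": 0,"tz": 0,"twist": 0,"fingers": 0.5},
    {"tx": 0,"ty": 0,"tz": 0,"twist": 0,"fingers": 0.5}
  ]
}}

```text
clock: 3.22
eef_pos: [553.6, 183.5, 36.7]
tool_rot: [3.14, -0.001, 1.441]
force: [0.3, -0.8, -0.3]
width: 43.1
gripper_force: 0.0
```

```bash
python3 - <<'E'
from h import *
d=cam("side"); u,v=w2p(d,[550,170,3]); print(u,v)
u,v=int(u),int(v); cv2.imwrite("pics/side1.png",cv2.resize(d["color"][v-60:v+60,max(0,u-80):u+80],None,fx=5,fy=5,interpolation=cv2.INTER_CUBIC))
s=ctrl.read_state();print(s["eef_pos"],s["tool_rot"],s["force"])
E
```

```text
259.6466920427558 225.14378538435108
[554.3292762  183.62426924  37.429491  ] [ 3.13843298e+00 -1.53776391e-03  1.44137291e+00] [ 0.04458363  1.15554127 -0.19724695]
```

View pics/side1.png

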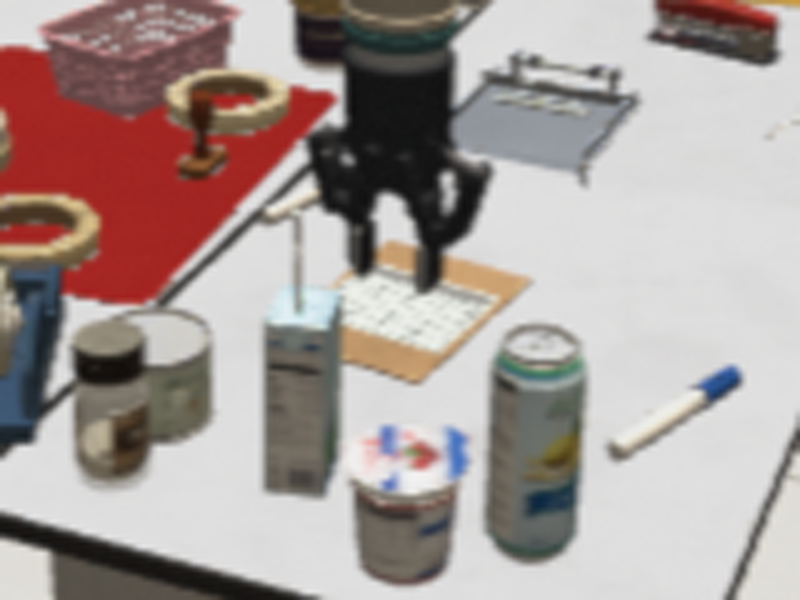

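The shut-to-half-open fingertips (crop 360,270 and 428,285) hang above the white sheet, about 25 mm up. The way down is clear, so I'm lowering.

Request:
{"fn": "carry_out", "kwargs": {
  "moves": [
    {"tx": 0,"ty": 0,"tz": 0.03,"twist": 0,"fingers": 0.5},
    {"tx": 0,"ty": 0,"tz": 0.03,"twist": 0,"fingers": 0.5},
    {"tx": 0,"ty": 0,"tz": 0,"twist": 0,"fingers": 0.5},
    {"tx": 0,"ty": 0,"tz": 0,"twist": 0,"fingers": 0.5}
  ]
}}

```text
clock: 3.78
eef_pos: [553.0, 182.9, 17.4]
tool_rot: [3.142, -0.0, 1.441]
force: [1.2, 0.7, -0.1]
width: 42.8
gripper_force: 0.0
```

Request:
{"fn": "carry_out", "kwargs": {
  "moves": [
    {"tx": 0,"ty": 0,"tz": 0.007,"twist": 0,"fingers": 0.5},
    {"tx": 0,"ty": 0,"tz": 0,"twist": 0,"fingers": 0.5},
    {"tx": 0,"ty": 0,"tz": 0,"twist": 0,"fingers": 0.5}
  ]
}}

```text
clock: 4.15
eef_pos: [552.9, 182.9, 15.2]
tool_rot: [3.142, -0.0, 1.441]
force: [0.4, 1.1, -0.6]
width: 42.8
gripper_force: 0.0
```

Request:
{"fn": "carry_out", "kwargs": {
  "moves": [
    {"tx": 0,"ty": 0,"tz": 0.005,"twist": 0,"fingers": 0.5},
    {"tx": 0,"ty": 0,"tz": 0,"twist": 0,"fingers": 0.5},
    {"tx": 0,"ty": 0,"tz": 0,"twist": 0,"fingers": 0.5}
  ]
}}

```text
clock: 4.53
eef_pos: [552.9, 182.9, 13.7]
tool_rot: [-3.142, -0.0, 1.441]
force: [-0.5, -0.2, -0.4]
width: 42.8
gripper_force: 0.0
```

Request:
{"fn": "carry_out", "kwargs": {
  "moves": [
    {"tx": 0,"ty": 0,"tz": 0.005,"twist": 0,"fingers": 0.5},
    {"tx": 0,"ty": 0,"tz": 0,"twist": 0,"fingers": 0.5}
  ]
}}

```text
clock: 4.78
eef_pos: [553.0, 183.0, 12.5]
tool_rot: [3.141, -0.0, 1.441]
force: [-0.6, -1.3, 4.4]
width: 42.9
gripper_force: 2.0
```

Request:
{"fn": "carry_out", "kwargs": {
  "moves": [
    {"tx": 0,"ty": 0,"tz": 0.005,"twist": 0,"fingers": 0.5},
    {"tx": 0,"ty": 0,"tz": 0,"twist": 0,"fingers": 0.5}
  ]
}}

```text
clock: 5.03
eef_pos: [553.1, 183.0, 12.5]
tool_rot: [3.141, -0.001, 1.441]
force: [-3.5, -0.0, 17.4]
width: 42.8
gripper_force: 8.3
```

Request:
{"fn": "carry_out", "kwargs": {
  "moves": [
    {"tx": 0,"ty": 0,"tz": 0.004,"twist": 0,"fingers": 0.5},
    {"tx": 0,"ty": 0,"tz": 0,"twist": 0,"fingers": 0.5}
  ]
}}

```text
clock: 5.28
eef_pos: [553.1, 182.9, 12.4]
tool_rot: [3.141, -0.001, 1.441]
force: [-5.7, -1.4, 26.1]
width: 42.9
gripper_force: 13.2
```

Request:
{"fn": "carry_out", "kwargs": {
  "moves": [
    {"tx": -0.02,"ty": 0.006,"tz": -0.002,"twist": 0,"fingers": 0.5},
    {"tx": -0.04,"ty": 0.0115,"tz": 0,"twist": 0,"fingers": 0.5},
    {"tx": -0.04,"ty": 0.0115,"tz": 0,"twist": 0,"fingers": 0.5},
    {"tx": -0.04,"ty": 0.0115,"tz": 0,"twist": 0,"fingers": 0.5},
    {"tx": -0.04,"ty": 0.0115,"tz": 0,"twist": 0,"fingers": 0.5},
    {"tx": 0,"ty": 0,"tz": 0,"twist": 0,"fingers": 0.5}
  ]
}}

```text
clock: 6.02
eef_pos: [563.6, 129.0, 12.5]
tool_rot: [3.138, -0.004, 1.441]
force: [-0.5, 3.5, 17.9]
width: 42.6
gripper_force: 8.7
```

Request:
{"fn": "carry_out", "kwargs": {
  "moves": [
    {"tx": -0.036,"ty": 0.0097,"tz": 0,"twist": 0,"fingers": 0.5},
    {"tx": -0.036,"ty": 0.0097,"tz": 0,"twist": 0,"fingers": 0.5},
    {"tx": -0.036,"ty": 0.0097,"tz": 0,"twist": 0,"fingers": 0.5},
    {"tx": -0.036,"ty": 0.0097,"tz": 0,"twist": 0,"fingers": 0.5},
    {"tx": -0.036,"ty": 0.0097,"tz": 0,"twist": 0,"fingers": 0.5},
    {"tx": -0.036,"ty": 0.0097,"tz": 0,"twist": 0,"fingers": 0.5},
    {"tx": -0.036,"ty": 0.0097,"tz": 0,"twist": 0,"fingers": 0.5},
    {"tx": -0.036,"ty": 0.0097,"tz": 0,"twist": 0,"fingers": 0.5},
    {"tx": 0,"ty": 0,"tz": 0,"twist": -0.0185,"fingers": 0.5},
    {"tx": 0,"ty": 0,"tz": 0,"twist": -0.0185,"fingers": 0.5},
    {"tx": 0,"ty": 0,"tz": 0,"twist": 0,"fingers": 0.5},
    {"tx": 0,"ty": 0,"tz": 0,"twist": 0,"fingers": 0.5}
  ]
}}

```text
clock: 7.52
eef_pos: [575.3, 40.6, 12.5]
tool_rot: [3.138, -0.003, 1.558]
force: [-0.9, 3.1, 17.6]
width: 42.7
gripper_force: 9.1
```

```bash
python3 - <<'E'
from h import *
d=cam("top"); np.save("top1.npy",d,allow_pickle=True)
s=ctrl.read_state();print(s["eef_pos"],s["tool_rot"],s["force"])
im=d["color"]
cv2.imwrite("pics/top1.png",cv2.resize(im[150:250,180:360],None,fx=4.4,fy=4.4,interpolation=cv2.INTER_CUBIC))
E
```

```text
[575.29084355  40.60093831  12.45250659] [ 3.13756973e+00 -2.87036459e-03  1.55785974e+00] [-0.47408936  4.0375095  19.1858914 ]
```

View pics/top1.png

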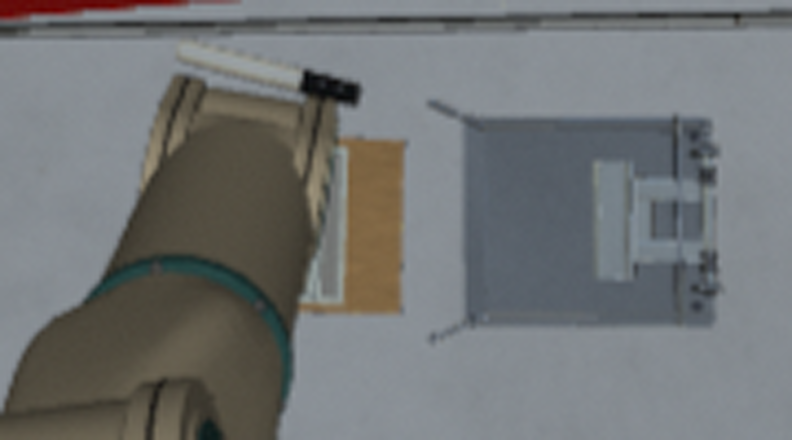

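```bash
cat >> h.py <<'E'
def sub(a,i0):
    a=np.abs(a); k=int(a.argmax())
    if 0<k<len(a)-1: k+= .5*(a[k-1]-a[k+1])/(a[k-1]-2*a[k]+a[k+1])
    return i0+k
def fit(d,P,ax,z):
    W=np.array([p2w(d,u+.5,v+.5,z)[:2] for u,v in P]); t,s=(W[:,0],W[:,1]) if ax=='v' else (W[:,1],W[:,0])
    for _ in range(4):
        p=np.polyfit(t,s,1); r=s-np.polyval(p,t); k=np.abs(r)<=max(.8,1.5*np.median(abs(r))); t,s=t[k],s[k]
    return p,len(t)
def edges(d,col,rows,top,bot,cols,z=3,w=4):
    b=cv2.GaussianBlur(d["color"][...,0].astype(float),(0,0),.7); gx=np.gradient(b,axis=1); gy=np.gradient(b,axis=0)
    L=fit(d,[(sub(gx[v,col-w:col+w+1],col-w),v) for v in range(*rows)],'v',z)
    T=fit(d,[(u,sub(gy[top-w:top+w+1,u],top-w)) for u in range(*cols)],'h',z)
    B=fit(d,[(u,sub(gy[bot-w:bot+w+1,u],bot-w)) for u in range(*cols)],'h',z)
    return L,T,B
E
python3 - <<'E'
from h import *
d=np.load("top1.npy",allow_pickle=True).item()
L,T,B=edges(d,272,(184,219),182,221,(260,270)); print(L,T,B)
y=p2w(d,265,200,3)[1]; print("card y",y,"mid",(np.polyval(T[0],y)+np.polyval(B[0],y))/2, np.polyval(T[0],y)-np.polyval(B[0],y), "lead y@575",np.polyval(L[0],575))
E
```

```text
(array([-3.69867251e-02, -3.77576820e+01]), 35) (array([8.69507550e-02, 6.32457442e+02]), 10) (array([1.80796467e-02, 5.10181347e+02]), 10)
card y -39.634549079595025 mid 569.2379783142676 119.5464190776587 lead y@575 -59.02504892010699
```

```bash
python3 - <<'E'
from h import *
d=np.load("top.npy",allow_pickle=True).item()
b=cv2.GaussianBlur(d["color"][...,0].astype(float),(0,0),.7); gy=np.gradient(b,axis=0); gx=np.gradient(b,axis=1)
# native: long edges from crop lines (42,88)-(270,113), (22,250)-(250,275); short (270,113)-(250,275)
n=lambda p:(160+p[0]/4.1,165+p[1]/4.1)
def tr(a,c,ax):
    a,c=n(a),n(c);P=[]
    if ax=='h':
        for u in range(int(a[0])+4,int(c[0])-3):
            v=int(round(a[1]+(u-a[0])/(c[0]-a[0])*(c[1]-a[1]))); P.append((u,sub(gy[v-3:v+4,u],v-3)))
    else:
        for v in range(int(a[1])+4,int(c[1])-3):
            u=int(round(a[0]+(v-a[1])/(c[1]-a[1])*(c[0]-a[0]))); P.append((sub(gx[v,u-3:u+4],u-3),v))
    return fit(d,P,ax,3)
print(tr((42,88),(270,113),'h'),tr((22,250),(250,275),'h'),tr((270,113),(250,275),'v'),tr((42,88),(22,250),'v'))
E
```

```text
(array([1.30194556e-01, 5.87832502e+02]), 35) (array([1.43160646e-01, 4.63343226e+02]), 30) (array([-1.29076943e-01,  1.53997552e+02]), 33) (array([-1.30895110e-01,  3.26200919e+02]), 32)
```

Request:
{"fn": "carry_out", "kwargs": {
  "moves": [
    {"tx": -0.02,"ty": 0.001,"tz": 0,"twist": -0.003,"fingers": 0.5},
    {"tx": -0.025,"ty": 0.001,"tz": 0,"twist": 0,"fingers": 0.5},
    {"tx": -0.025,"ty": 0.001,"tz": 0,"twist": 0,"fingers": 0.5},
    {"tx": -0.025,"ty": 0.001,"tz": 0,"twist": 0,"fingers": 0.5},
    {"tx": -0.025,"ty": 0.001,"tz": 0,"twist": 0,"fingers": 0.5},
    {"tx": 0,"ty": 0,"tz": 0,"twist": 0,"fingers": 0.5},
    {"tx": 0,"ty": 0,"tz": 0,"twist": 0,"fingers": 0.5}
  ]
}}

```text
clock: 8.45
eef_pos: [576.8, 5.3, 12.5]
tool_rot: [3.137, -0.003, 1.568]
force: [0.1, 4.8, 17.6]
width: 42.8
gripper_force: 9.1
```

```bash
python3 - <<'E'
from h import *
d=cam("top"); np.save("top2.npy",d,allow_pickle=True)
s=ctrl.read_state();print(s["eef_pos"],s["tool_rot"],s["force"])
for c in (((272,282)),((268,280))):
  L,T,B=edges(d,284,(186,216),182,221,c); y=p2w(d,sum(c)/2,200,3)[1]
  print(L,T,B,"y",y,"mid",(np.polyval(T[0],y)+np.polyval(B[0],y))/2,np.polyval(T[0],y)-np.polyval(B[0],y),"lead",np.polyval(L[0],572),"axis",570+.0152*(y+175))
E
```

```text
[576.83259111   5.29334185  12.47256412] [ 3.13718722 -0.00345782  1.56778584] [-0.47481021  5.04916938 18.4869609 ]
(array([ 1.14391525e-02, -9.92982980e+01]), 30) (array([-7.87352623e-03,  6.33920013e+02]), 10) (array([-3.42841539e-03,  5.14792692e+02]), 10) y -75.73179580097069 mid 574.7843109233792 119.46395686713709 lead -92.75510277934269 axis 571.5088767038252
(array([ 1.14391525e-02, -9.92982980e+01]), 30) (array([-2.12241180e-01,  6.17274965e+02]), 4) (array([-2.84743194e-02,  5.12950388e+02]), 12) y -66.70560291245475 mid 573.1412129785807 116.58285638503139 lead -92.75510277934269 axis 571.6460748357307
```

```bash
python3 - <<'E'
from h import *
d=np.load("top2.npy",allow_pickle=True).item()
cv2.imwrite("pics/top2.png",cv2.resize(d["color"][168:233,250:340],None,fx=8.8,fy=8.8,interpolation=cv2.INTER_CUBIC))
E
```

```text
(no output)
```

View pics/top2.png

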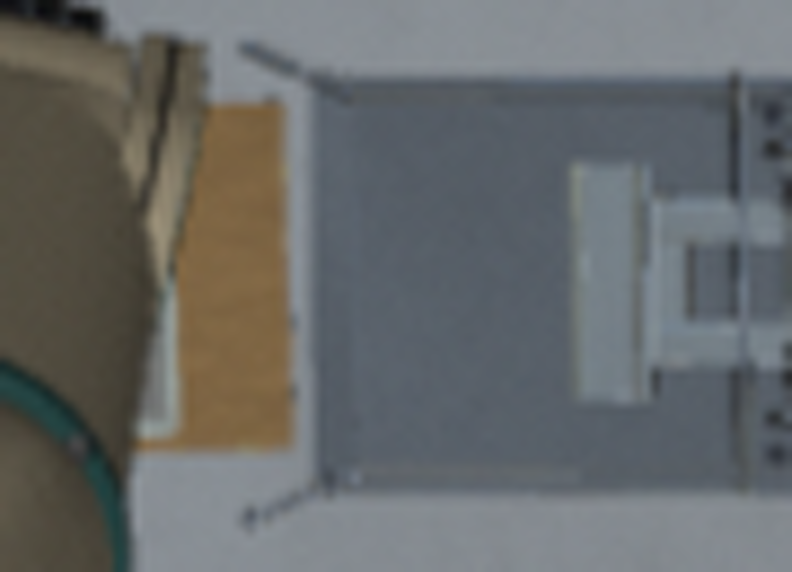

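The card's leading edge (crop col 287, rows 102–450) is nearly parallel to the bed front (col 316). The card sits about 1 px, or roughly 2.5 mm, too high towards world +x. I'll correct that while moving onto the bevel.

Request:
{"fn": "carry_out", "kwargs": {
  "moves": [
    {"tx": -0.01,"ty": -0.004,"tz": 0,"twist": 0,"fingers": 0.5},
    {"tx": -0.01,"ty": -0.005,"tz": 0,"twist": 0,"fingers": 0.5},
    {"tx": -0.02,"ty": -0.0002,"tz": 0,"twist": 0,"fingers": 0.5},
    {"tx": -0.02,"ty": -0.0003,"tz": 0,"twist": 0,"fingers": 0.5},
    {"tx": -0.02,"ty": -0.0002,"tz": 0,"twist": 0,"fingers": 0.5},
    {"tx": -0.02,"ty": -0.0002,"tz": 0,"twist": 0,"fingers": 0.5},
    {"tx": -0.02,"ty": -0.0002,"tz": 0,"twist": 0,"fingers": 0.5},
    {"tx": 0,"ty": 0,"tz": 0,"twist": 0,"fingers": 0.5}
  ]
}}

```text
clock: 9.5
eef_pos: [573.9, -30.1, 13.0]
tool_rot: [3.137, -0.004, 1.568]
force: [-1.1, 7.1, 23.0]
width: 42.7
gripper_force: 11.5
```

```bash
python3 - <<'E'
from h import *
d=cam("top"); np.save("top3.npy",d,allow_pickle=True)
s=ctrl.read_state();print(s["eef_pos"],s["tool_rot"],s["force"],s["torque"])
cv2.imwrite("pics/top3.png",cv2.resize(d["color"][168:233,250:340],None,fx=8.8,fy=8.8,interpolation=cv2.INTER_CUBIC))
E
```

```text
[573.8848491  -30.0225349   12.96486311] [ 3.13686653 -0.0042442   1.56840718] [-1.37389704  7.33064632 23.183356  ] [ 1.41381826  0.61761905 -0.14306789]
```

View pics/top3.png

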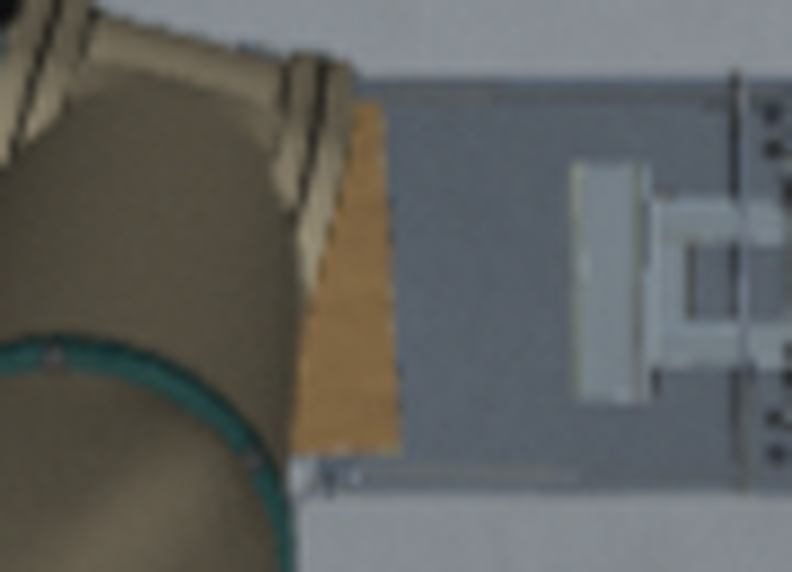

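Leading edge is on the bed at cols 385–400. The card is about 1 mm high and still turned by about 0.015 rad, so I'll trim both as I advance and ease the press.

Request:
{"fn": "carry_out", "kwargs": {
  "moves": [
    {"tx": -0.01,"ty": -0.003,"tz": -0.001,"twist": -0.002,"fingers": 0.5},
    {"tx": -0.01,"ty": -0.0035,"tz": -0.0005,"twist": -0.002,"fingers": 0.5},
    {"tx": -0.02,"ty": -0.0003,"tz": -0.0003,"twist": 0,"fingers": 0.5},
    {"tx": -0.02,"ty": -0.0003,"tz": -0.0003,"twist": 0,"fingers": 0.5},
    {"tx": -0.02,"ty": -0.0003,"tz": -0.0003,"twist": 0,"fingers": 0.5},
    {"tx": -0.02,"ty": -0.0003,"tz": -0.0003,"twist": 0,"fingers": 0.5},
    {"tx": 0,"ty": 0,"tz": 0,"twist": 0,"fingers": 0.5}
  ]
}}

```text
clock: 10.42
eef_pos: [571.9, -61.3, 13.4]
tool_rot: [3.137, -0.003, 1.58]
force: [-0.4, 4.7, 18.7]
width: 43.0
gripper_force: 9.6
```

```bash
python3 - <<'E'
from h import *
d=cam("top"); np.save("top4.npy",d,allow_pickle=True)
s=ctrl.read_state();print(s["eef_pos"],s["tool_rot"],s["force"],s["torque"])
cv2.imwrite("pics/top4.png",cv2.resize(d["color"][168:233,250:340],None,fx=8.8,fy=8.8,interpolation=cv2.INTER_CUBIC))
E
```

```text
[571.86928022 -61.32177266  13.39986751] [ 3.13658227e+00 -2.44074145e-03  1.58049365e+00] [ 0.19025711  4.02525735 18.96960358] [ 0.9540689   0.36546009 -0.00306844]
```

View pics/top4.png

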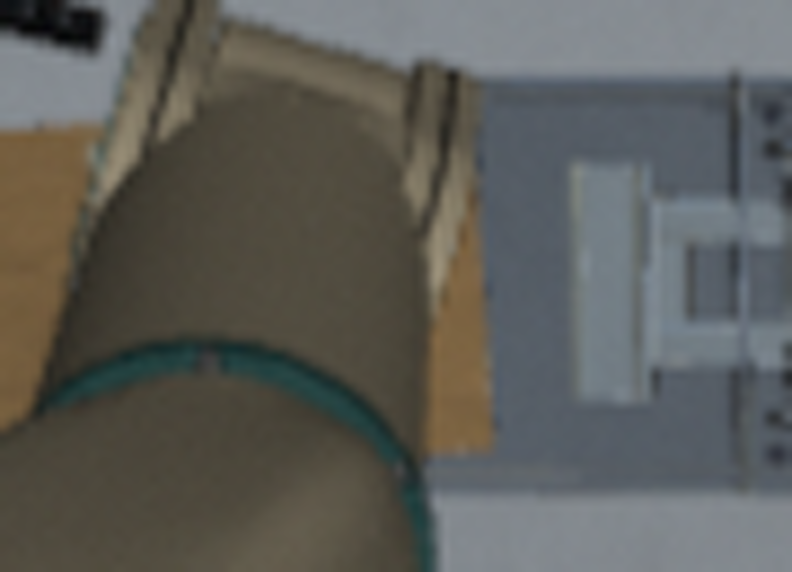

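```bash
python3 - <<'E'
from h import *
d=np.load("top4.npy",allow_pickle=True).item()
cv2.imwrite("pics/top4b.png",cv2.resize(d["color"][168:238,225:345],None,fx=6.6,fy=6.6,interpolation=cv2.INTER_CUBIC))
def corner(u,v,z): return p2w(d,u,v,z)[:2].round(1)
b=d["color"].astype(float); b=cv2.GaussianBlur(b[...,2]-b[...,0],(0,0),.6)  # brownness
gy=np.gradient(b,axis=0);gx=np.gradient(b,axis=1)
P=[(u,sub(gy[178:188,u],178)) for u in range(230,260)]; print("top",[(u,round(v,1)) for u,v in P][::3])
P2=[(u,sub(gy[214:224,u],214)) for u in range(296,306)]; print("bot",[(u,round(v,1)) for u,v in P2])
P3=[(sub(gx[v,300:311],300),v) for v in range(192,220)]; print("lead",[(round(u,1),v) for u,v in P3][::3])
P4=[(sub(gx[v,222:252],222),v) for v in range(186,215)]; print("tail",[(round(u,1),v) for u,v in P4][::3])
E
```

```text
top [(230, 187), (233, np.float64(183.1)), (236, 178), (239, np.float64(183.3)), (242, np.float64(181.9)), (245, np.float64(181.9)), (248, np.float64(182.4)), (251, np.float64(182.2)), (254, np.float64(182.1)), (257, np.float64(181.9))]
bot [(296, np.float64(218.5)), (297, np.float64(219.8)), (298, np.float64(219.2)), (299, np.float64(219.0)), (300, np.float64(219.0)), (301, np.float64(219.0)), (302, np.float64(218.9)), (303, np.float64(218.8)), (304, np.float64(218.8)), (305, np.float64(218.8))]
lead [(np.float64(304.1), 192), (np.float64(304.1), 195), (np.float64(304.2), 198), (np.float64(304.5), 201), (np.float64(304.7), 204), (np.float64(304.9), 207), (np.float64(305.1), 210), (np.float64(305.2), 213), (np.float64(305.5), 216), (np.float64(305.6), 219)]
tail [(np.float64(247.1), 186), (np.float64(247.2), 189), (np.float64(247.4), 192), (np.float64(247.6), 195), (np.float64(247.7), 198), (np.float64(247.9), 201), (np.float64(248.1), 204), (np.float64(248.3), 207), (np.float64(248.4), 210), (np.float64(248.6), 213)]
```

View pics/top4b.png

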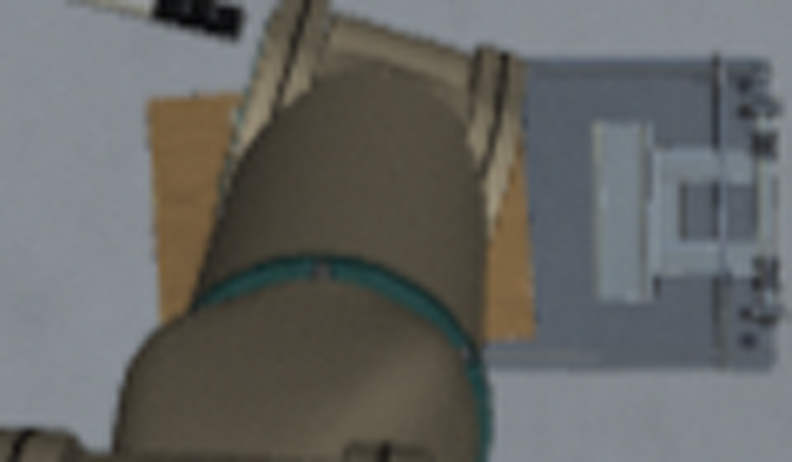

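```bash
python3 - <<'E'
from h import *
d=np.load("top4.npy",allow_pickle=True).item()
b=d["color"].astype(float); b=cv2.GaussianBlur(b[...,2]-b[...,0],(0,0),.6); gx=np.gradient(b,axis=1); gy=np.gradient(b,axis=0)
print("lead",fit(d,[(sub(gx[v,300:311],300),v) for v in range(190,220)],'v',5))
print("tail",fit(d,[(sub(gx[v,244:253],244),v) for v in range(186,215)],'v',3))
print("top",fit(d,[(u,sub(gy[180:187,u],180)) for u in range(248,261)],'h',3))
print("bot",fit(d,[(u,sub(gy[215:223,u],215)) for u in range(298,305)],'h',5))
d0=np.load("top.npy",allow_pickle=True).item()
g=cv2.GaussianBlur(d0["color"].astype(float).mean(2),(0,0),.6); gx=np.gradient(g,axis=1)
for c,r in((285,(180,221)),(315,(189,211)),(323,(189,211)),(333,(178,188)),(341,(180,220))):
    P=[(sub(gx[v,c-3:c+4],c-3),v) for v in range(*r)]; print(c,fit(d0,P,'v',2),[round(float(p[0]),1) for p in P][::4])
E
```

```text
lead (array([ 3.23015691e-02, -1.78038717e+02]), 30)
tail (array([  0.04360965, -14.54742813]), 29)
top (array([-6.43069972e-02,  6.26202432e+02]), 13)
bot (array([-4.43086946e-02,  5.06708272e+02]), 7)
285 (array([-1.58525326e-02, -9.21147864e+01]), 41) [284.9, 284.9, 284.9, 284.9, 284.9, 284.9, 284.9, 284.8, 285.1, 285.1, 285.1]
315 (array([ 6.94112846e-03, -1.95122258e+02]), 22) [314.2, 314.7, 314.8, 314.8, 315.0, 315.1]
323 (array([-4.25820393e-02, -1.91734945e+02]), 13) [323.8, 321.1, 323.3, 323.0, 323.0, 320.8]
333 (array([ 4.07193480e-02, -2.78099691e+02]), 10) [333.3, 334.0, 333.9]
341 (array([ 1.65349728e-02, -2.83426680e+02]), 13) [340.9, 342.9, 342.2, 338.0, 339.7, 339.8, 342.4, 342.8, 343.0, 342.4]
```

```bash
cat >> h.py <<'E'
from scipy.optimize import least_squares
def card(d,guess,z=4,w=4):
    """guess: x,y,a with insertion axis u=(a,-1); fits 170x120 rectangle to brown edges"""
    b=d["color"].astype(float); b=cv2.GaussianBlur(b[...,2]-b[...,0],(0,0),.6)
    x,y,a=guess; S=[]
    for _ in range(2):
        u=np.array([a,-1])/np.hypot(a,1); v=np.array([1,a])/np.hypot(a,1); S=[]
        for e,(n,t,h,l) in enumerate(((u,v,85,60),(-u,v,85,60),(v,u,60,85),(-v,u,60,85))):
            for s in np.arange(-l+4,l-3,2.5):
                p0=np.array([x,y])+n*h+t*s; r=np.arange(-9,9.1,.5)
                q=[w2p(d,[*(p0+n*k),z]) for k in r]
                q=np.array(q,np.float32)-.5
                pr=cv2.remap(b.astype(np.float32),q[:,0].reshape(1,-1),q[:,1].reshape(1,-1),cv2.INTER_LINEAR)[0]
                ins,out=pr[:6].mean(),pr[-6:].mean()
                if 40<ins<90 and out<12 and pr[:8].std()<8: 
                    g=-np.gradient(pr); k=sub(np.maximum(g,0),0); S.append((e,*(p0+n*np.interp(k,range(len(r)),r))))
        S=np.array(S)
        def res(q):
            u=np.array([q[2],-1])/np.hypot(q[2],1); v=np.array([1,q[2]])/np.hypot(q[2],1)
            D=S[:,1:]-q[:2]; pu,pv=D@u,D@v; e=S[:,0]
            return np.choose(e.astype(int),[pu-85,-pu-85,pv-60,-pv-60])
        o=least_squares(res,[x,y,a],loss="soft_l1",x_scale=[1,1,.01]); x,y,a=o.x
    return o.x.round(4),np.bincount(S[:,0].astype(int),minlength=4),np.abs(o.fun).mean().round(2)
E
python3 - <<'E'
from h import *
for f,g in(("top",(549,169,-.132)),("top1",(573,26,-.02)),("top2",(573,-8,-.01)),("top3",(571,-42,0)),("top4",(570,-75,.04))):
    print(f,card(np.load(f+".npy",allow_pickle=True).item(),g))
E
```

```text
top (array([ 5.484544e+02,  1.684573e+02, -1.336000e-01]), array([46, 46, 29, 28]), np.float64(0.82))
top1 (array([ 5.729206e+02,  2.587950e+01, -5.860000e-02]), array([46,  0, 15, 14]), np.float64(1.04))
top2 (array([ 5.741585e+02, -8.092100e+00,  8.000000e-03]), array([46, 10, 14, 14]), np.float64(1.0))
top3 (array([ 5.70954e+02, -4.33293e+01,  3.02000e-02]), array([46, 28, 13, 14]), np.float64(0.84))
top4 (array([ 5.695634e+02, -7.478160e+01,  4.880000e-02]), array([28, 39, 14,  8]), np.float64(0.79))
```

Request:
{"fn": "carry_out", "kwargs": {
  "moves": [
    {"tx": -0.005,"ty": 0,"tz": 0,"twist": 0.0075,"fingers": 0.5},
    {"tx": -0.005,"ty": 0.001,"tz": 0,"twist": 0.0075,"fingers": 0.5},
    {"tx": 0,"ty": 0,"tz": 0,"twist": 0,"fingers": 0.5},
    {"tx": 0,"ty": 0,"tz": 0,"twist": 0,"fingers": 0.5}
  ]
}}

```text
clock: 10.98
eef_pos: [572.2, -63.7, 13.5]
tool_rot: [3.137, -0.003, 1.534]
force: [0.4, 5.3, 20.7]
width: 42.9
gripper_force: 10.0
```

```bash
cat > m.py <<'E'
import sys
from h import *
d=cam("top"); s=ctrl.read_state(); p=s["eef_pos"]
print(s["clock"],p.round(1),s["tool_rot"].round(3),s["force"].round(1),s["torque"].round(2))
np.save(sys.argv[1]+".npy",d,allow_pickle=True)
for a in (0,.03): print(card(d,(p[0]-2,p[1]-13.4,a)))
E
python3 m.py top5
```

```text
11.025 [572.2 -63.7  13.5] [ 3.137e+00 -3.000e-03  1.534e+00] [-0.8  5.1 18.9] [ 1.16  0.29 -0.02]
(array([ 5.698214e+02, -7.589040e+01,  2.320000e-02]), array([27, 39, 14,  8]), np.float64(0.77))
(array([ 5.696465e+02, -7.598810e+01,  2.460000e-02]), array([27, 39, 14,  8]), np.float64(0.78))
```

Request:
{"fn": "carry_out", "kwargs": {
  "moves": [
    {"tx": 0,"ty": 0.0015,"tz": 0,"twist": 0.004,"fingers": 0.5},
    {"tx": 0,"ty": 0.0015,"tz": 0,"twist": 0.004,"fingers": 0.5},
    {"tx": -0.02,"ty": 0.001,"tz": -0.0003,"twist": 0,"fingers": 0.5},
    {"tx": -0.02,"ty": 0.001,"tz": -0.0003,"twist": 0,"fingers": 0.5},
    {"tx": -0.02,"ty": 0.001,"tz": -0.0003,"twist": 0,"fingers": 0.5},
    {"tx": 0,"ty": 0,"tz": 0,"twist": 0,"fingers": 0.5},
    {"tx": 0,"ty": 0,"tz": 0,"twist": 0,"fingers": 0.5}
  ]
}}

```text
clock: 11.9
eef_pos: [573.0, -82.7, 13.8]
tool_rot: [3.136, -0.002, 1.508]
force: [0.0, 4.3, 19.4]
width: 42.8
gripper_force: 9.7
```

```bash
python3 m.py top6
```

```text
11.95 [573.  -82.6  13.7] [ 3.136e+00 -2.000e-03  1.508e+00] [-0.3  4.3 19.7] [ 0.85  0.17 -0.04]
(array([ 5.694651e+02, -9.495030e+01,  1.320000e-02]), array([20, 41, 14,  5]), np.float64(0.83))
(array([ 5.692389e+02, -9.490710e+01,  1.140000e-02]), array([20, 41, 13,  5]), np.float64(0.88))
```

Request:
{"fn": "carry_out", "kwargs": {
  "moves": [
    {"tx": 0,"ty": 0.003,"tz": 0,"twist": 0.0035,"fingers": 0.5},
    {"tx": 0,"ty": 0.003,"tz": 0,"twist": 0.0035,"fingers": 0.5},
    {"tx": -0.02,"ty": 0.0015,"tz": -0.0003,"twist": 0,"fingers": 0.5},
    {"tx": -0.02,"ty": 0.0015,"tz": -0.0003,"twist": 0,"fingers": 0.5},
    {"tx": -0.02,"ty": 0.0015,"tz": -0.0003,"twist": 0,"fingers": 0.5},
    {"tx": 0,"ty": 0,"tz": 0,"twist": 0,"fingers": 0.5},
    {"tx": 0,"ty": 0,"tz": 0,"twist": 0,"fingers": 0.5}
  ]
}}

```text
clock: 12.82
eef_pos: [574.7, -101.0, 14.1]
tool_rot: [3.136, -0.002, 1.486]
force: [0.2, 4.0, 19.9]
width: 43.0
gripper_force: 9.9
```

```bash
python3 m.py top7
```

```text
12.875 [ 574.7 -101.    14.1] [ 3.136e+00 -2.000e-03  1.486e+00] [ 0.6  2.6 19.7] [0.83 0.19 0.05]
(array([ 5.702034e+02, -1.128270e+02, -1.210000e-02]), array([ 0, 45, 14,  3]), np.float64(0.54))
(array([ 5.703764e+02, -1.126122e+02, -1.310000e-02]), array([ 0, 45, 14,  3]), np.float64(0.56))
```

Request:
{"fn": "carry_out", "kwargs": {
  "moves": [
    {"tx": -0.02,"ty": 0.0016,"tz": -0.0005,"twist": 0,"fingers": 0.5},
    {"tx": -0.02,"ty": 0.0016,"tz": -0.0005,"twist": 0,"fingers": 0.5},
    {"tx": -0.02,"ty": 0.0016,"tz": 0,"twist": 0,"fingers": 0.5},
    {"tx": -0.02,"ty": 0.0016,"tz": 0,"twist": 0,"fingers": 0.5},
    {"tx": -0.02,"ty": 0.0016,"tz": 0,"twist": 0,"fingers": 0.5},
    {"tx": 0,"ty": 0,"tz": 0,"twist": 0,"fingers": 0.5}
  ]
}}

```text
clock: 13.62
eef_pos: [574.4, -130.1, 14.4]
tool_rot: [3.137, -0.004, 1.486]
force: [-0.0, 5.9, 20.3]
width: 42.4
gripper_force: 10.3
```

```bash
python3 m.py top8
```

```text
13.675 [ 574.4 -130.1   14.5] [ 3.137e+00 -3.000e-03  1.486e+00] [ 0.4  6.2 21.3] [ 1.35  0.4  -0.04]
(array([ 5.722279e+02, -1.428598e+02, -1.680000e-02]), array([ 0, 46, 13, 10]), np.float64(0.33))
(array([ 5.719083e+02, -1.429191e+02, -1.560000e-02]), array([ 0, 46, 13, 10]), np.float64(0.43))
```

Request:
{"fn": "carry_out", "kwargs": {
  "moves": [
    {"tx": -0.012,"ty": 0.0005,"tz": 0,"twist": 0,"fingers": 0.5},
    {"tx": -0.012,"ty": 0.0003,"tz": 0,"twist": 0,"fingers": 0.5},
    {"tx": -0.012,"ty": 0.0003,"tz": 0,"twist": 0,"fingers": 0.5},
    {"tx": -0.008,"ty": 0.0003,"tz": 0,"twist": 0,"fingers": 0.5},
    {"tx": 0,"ty": 0,"tz": 0,"twist": 0,"fingers": 0.5}
  ]
}}

```text
clock: 14.3
eef_pos: [573.8, -142.5, 14.4]
tool_rot: [3.137, -0.004, 1.487]
force: [0.6, 7.1, 21.0]
width: 42.5
gripper_force: 10.4
```

Request:
{"fn": "carry_out", "kwargs": {
  "moves": [
    {"tx": -0.004,"ty": 0.0003,"tz": 0,"twist": 0,"fingers": 0.5},
    {"tx": 0,"ty": 0,"tz": 0,"twist": 0,"fingers": 0.5}
  ]
}}

```text
clock: 14.55
eef_pos: [573.8, -143.3, 14.4]
tool_rot: [3.137, -0.005, 1.487]
force: [0.1, 7.2, 20.6]
width: 42.7
gripper_force: 10.5
```

Request:
{"fn": "carry_out", "kwargs": {
  "moves": [
    {"tx": -0.004,"ty": 0.0003,"tz": 0,"twist": 0,"fingers": 0.5},
    {"tx": 0,"ty": 0,"tz": 0,"twist": 0,"fingers": 0.5}
  ]
}}

```text
clock: 14.8
eef_pos: [573.7, -144.5, 14.4]
tool_rot: [3.137, -0.005, 1.487]
force: [1.3, 6.8, 20.8]
width: 42.7
gripper_force: 10.5
```

```bash
python3 m.py top9
```

```text
14.85 [ 573.7 -144.6   14.4] [ 3.137 -0.005  1.487] [ 0.3  8.6 20.4] [ 1.79  0.38 -0.02]
(array([ 5.717695e+02, -1.567813e+02,  9.000000e-03]), array([ 0, 46, 14, 13]), np.float64(0.95))
(array([ 5.721337e+02, -1.567092e+02,  1.410000e-02]), array([ 0, 46, 14, 13]), np.float64(0.94))
```

Not home yet: no force rise, and about 2.5 mm remains. I'll continue in small steps.

Request:
{"fn": "carry_out", "kwargs": {
  "moves": [
    {"tx": -0.004,"ty": 0.0003,"tz": 0,"twist": 0,"fingers": 0.5},
    {"tx": 0,"ty": 0,"tz": 0,"twist": 0,"fingers": 0.5}
  ]
}}

```text
clock: 15.1
eef_pos: [573.7, -145.8, 14.5]
tool_rot: [3.137, -0.005, 1.487]
force: [0.0, 8.5, 21.0]
width: 42.5
gripper_force: 10.5
```

Request:
{"fn": "carry_out", "kwargs": {
  "moves": [
    {"tx": -0.004,"ty": 0.0003,"tz": 0,"twist": 0,"fingers": 0.5},
    {"tx": 0,"ty": 0,"tz": 0,"twist": 0,"fingers": 0.5}
  ]
}}

```text
clock: 15.35
eef_pos: [573.7, -147.0, 14.4]
tool_rot: [3.137, -0.005, 1.487]
force: [0.6, 8.2, 21.7]
width: 42.3
gripper_force: 10.5
```

Request:
{"fn": "carry_out", "kwargs": {
  "moves": [
    {"tx": -0.004,"ty": 0.0003,"tz": 0,"twist": 0,"fingers": 0.5},
    {"tx": 0,"ty": 0,"tz": 0,"twist": 0,"fingers": 0.5}
  ]
}}

```text
clock: 15.6
eef_pos: [573.7, -147.4, 14.5]
tool_rot: [3.138, -0.006, 1.488]
force: [-1.0, 9.0, 22.0]
width: 42.6
gripper_force: 10.8
```

```bash
python3 m.py top10
```

```text
15.65 [ 573.7 -147.4   14.4] [ 3.138 -0.006  1.488] [ 0.5  8.3 21.3] [ 2.07  0.37 -0.07]
(array([ 5.721316e+02, -1.594756e+02,  1.370000e-02]), array([ 0, 46, 14, 13]), np.float64(0.94))
(array([ 5.720751e+02, -1.595677e+02,  1.260000e-02]), array([ 0, 46, 14, 13]), np.float64(0.99))
```

Request:
{"fn": "carry_out", "kwargs": {
  "moves": [
    {"tx": -0.004,"ty": 0.0003,"tz": 0,"twist": 0,"fingers": 0.5},
    {"tx": 0,"ty": 0,"tz": 0,"twist": 0,"fingers": 0.5}
  ]
}}

```text
clock: 15.9
eef_pos: [573.7, -147.5, 14.4]
tool_rot: [3.138, -0.007, 1.488]
force: [0.4, 10.9, 21.7]
width: 42.6
gripper_force: 11.1
```

Request:
{"fn": "carry_out", "kwargs": {
  "moves": [
    {"tx": -0.004,"ty": 0.0003,"tz": 0,"twist": 0,"fingers": 0.5},
    {"tx": 0,"ty": 0,"tz": 0,"twist": 0,"fingers": 0.5}
  ]
}}

```text
clock: 16.15
eef_pos: [573.7, -147.6, 14.4]
tool_rot: [3.138, -0.008, 1.489]
force: [-0.4, 13.5, 22.9]
width: 42.6
gripper_force: 11.4
```

Request:
{"fn": "carry_out", "kwargs": {
  "moves": [
    {"tx": -0.005,"ty": 0,"tz": 0.001,"twist": 0,"fingers": 0.5},
    {"tx": 0,"ty": 0,"tz": 0,"twist": 0,"fingers": 0.5}
  ]
}}

```text
clock: 16.4
eef_pos: [573.7, -147.7, 14.4]
tool_rot: [3.139, -0.01, 1.489]
force: [-0.6, 14.7, 25.6]
width: 43.2
gripper_force: 12.9
```

Request:
{"fn": "carry_out", "kwargs": {
  "moves": [
    {"tx": -0.005,"ty": 0,"tz": 0,"twist": 0,"fingers": 0.5},
    {"tx": 0,"ty": 0,"tz": 0,"twist": 0,"fingers": 0.5}
  ]
}}

```text
clock: 16.65
eef_pos: [573.9, -148.2, 14.4]
tool_rot: [3.138, -0.011, 1.49]
force: [0.2, 17.5, 26.3]
width: 42.6
gripper_force: 12.9
```

```bash
python3 m.py top11
```

```text
16.7 [ 573.9 -148.2   14.4] [ 3.139 -0.011  1.49 ] [ 0.3 17.2 25.4] [ 3.79  0.26 -0.3 ]
(array([ 5.713707e+02, -1.607067e+02, -1.870000e-02]), array([ 0, 46, 13, 14]), np.float64(0.54))
(array([ 5.716099e+02, -1.606385e+02, -1.380000e-02]), array([ 0, 46, 13, 14]), np.float64(0.48))
```

The card has squared up against the stop (slope −0.016, matching the holder, with Fy at 17 N). I'll ease off the push, then lift straight up.

Request:
{"fn": "carry_out", "kwargs": {
  "moves": [
    {"tx": 0.006,"ty": 0,"tz": -0.002,"twist": 0,"fingers": 0.5},
    {"tx": 0,"ty": 0,"tz": -0.003,"twist": 0,"fingers": 0.5},
    {"tx": 0,"ty": 0,"tz": -0.005,"twist": 0,"fingers": 0.5},
    {"tx": 0,"ty": 0,"tz": -0.05,"twist": 0,"fingers": 0.5},
    {"tx": 0,"ty": 0,"tz": -0.15,"twist": 0,"fingers": 0.5},
    {"tx": 0.15,"ty": 0,"tz": -0.1,"twist": 0,"fingers": 0.5},
    {"tx": 0.2,"ty": 0,"tz": -0.05,"twist": 0,"fingers": 0.5},
    {"tx": 0.2,"ty": 0,"tz": 0,"twist": 0,"fingers": 0.5},
    {"tx": 0.2,"ty": 0,"tz": 0,"twist": 0,"fingers": 0.5},
    {"tx": 0.2,"ty": 0,"tz": 0,"twist": 0,"fingers": 0.5},
    {"tx": 0,"ty": 0,"tz": 0,"twist": 0,"fingers": 0.5}
  ]
}}

```text
clock: 18.08
eef_pos: [594.7, 135.9, 119.6]
tool_rot: [-3.141, -0.004, 1.495]
force: [0.1, -0.4, 0.2]
width: 43.0
gripper_force: 0.0
```

```bash
python3 - <<'E'
from h import *
d=cam("top"); s=ctrl.read_state(); print(s["eef_pos"],s["force"])
print(card(d,(571,-160,-.015)))
cv2.imwrite("pics/fin.png",cv2.resize(d["color"][160:240,245:350],None,fx=7.4,fy=7.4,interpolation=cv2.INTER_CUBIC))
E
```

```text
[594.83758566 131.28696406 119.65918717] [-0.64002437 -0.93937092 -0.15172683]
(array([ 5.714426e+02, -1.604788e+02, -1.060000e-02]), array([32, 46, 28, 27]), np.float64(0.82))
```

View pics/fin.png

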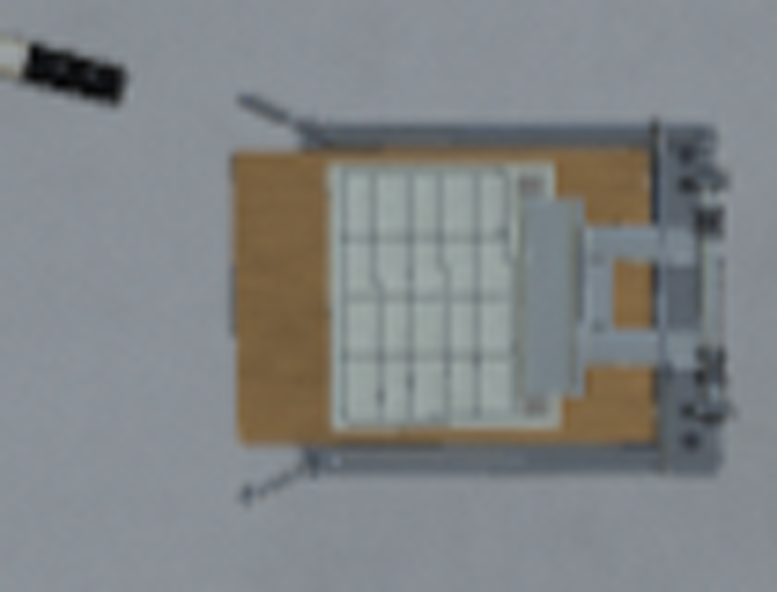

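The card lies between the rails (rows 150–443), under the arm bar. Its leading edge (col 655) is against the stop along its full width, and the fit is square. Handing in.

```bash
python3 -c "
from cell import job; print(job.finish_job())"
```

```text
the job is handed in; nothing more can be done
None
```

The tally card was slid flat into the holder and left square against the rear stop under the sprung arm, and the job was handed in at about 18 s; no verdict was returned.

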